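# Drive the locking wedge into a rack upright

### The arm

A 6-joint arm with a two-finger parallel gripper is mounted at the origin on the work surface. World frame = base frame: x ahead of the robot, y to its left, z up, the work surface at z = 0. Lengths are in m, angles in rad, forces in N, time in s.
With the tool pointing down it reaches from about 0.35 to 0.775 m from the base axis. Payload 7.3 kg.
Tool frame: the origin (TCP) lies between the finger pads; the fingertips stand 14 mm ahead of it and the grasp point (between the pads) lies 5 mm behind it; z points along the fingers, y is the line along which they close (so a half turn about z gives the same grasp; the last joint's range is limited). The gripper opens to 92 mm and grips with 3 to 60 N. Pads are 19 mm wide; open, the fingers measure 130 mm over their backs; the gripper's body (75 mm by 190 mm) begins 47 mm behind the grasp point.
Start: joints at [-1.32, 0.342, 1.524, -0, 1.275, -0.146], TCP at [0.203, -0.484, 0.241] pointing down, gripper open.
Joint ranges: [-2.53, 2.53], [-0.77, 2.02], [0.04, 2.7], [-1, 4.14], [0.28, 2.66], [-3.11, 3.11]. Speed limits (rad/s): [2.57, 2.57, 3.14, 3.14, 3.14, 3.14].

### API

Orientations are given as a rotation vector (axis times angle).
In Python, from rig import manip gives the robot as it stands.
- The arm moves only by the shell command python3 -m crank 'ROWS'. ROWS is JSON, a list of rows, each a list of 7 numbers: the shift along the tool's x, y, z in cm, then the turn, a rotation vector about the tool's x, y, z in degrees, then the opening, from 0 (shut) to 1 (fully open). A call has exactly 8 rows; each row shifts and turns the commanded pose from where the row before left it, along the tool's axes as they then stand; what a row does not reach is not made up. A row lasts 1/12 s, in which the tool goes at most 41.7 mm and 7.16 degrees, less where a joint would pass 70% of its speed; a pose out of reach is approached as far as the arm can. A call with a gripper value outside its range is refused whole. The fingers move at their own pace and stop on an object; the grip force is fixed at half the most. Time passes only in rows, so rows that do not move let the fingers close, or fill a call up. It gives the time, the measured TCP pose, the force, the opening and the grip force at its end, in the units of the state.
- manip.observe(): the state, without advancing time (a new reading comes with each control period).
- manip.get_image(name): name is "scene" or "side" or "wrist"; returns a dict with "image" (480x640x3 uint8, red, green, blue), "z_map" (480x640 float32, m along the optical axis (not along the pixel's ray), 0 where there is no reading), "camera_matrix" (3x3 intrinsics, pixels), "view" (4x4, takes a point from world to camera coordinates); the wrist camera has in their place "hand_eye" (4x4, takes a point from camera to tool coordinates, whose origin is the TCP and whose axes are the flange's). Camera axes: x right, y down, z forward; pixel columns grow to the right and rows downward; lengths in m; the calibration is good to about 2 mm. A picture is of the moment at which its call begins: read the wrist's pose just before it.
- manip.hand_in(): hands the job in; it is judged then, once.
The state is a dict: "time_s": time; "q": joint angles; "joint_vel": joint speeds; "joint_efforts": joint torques, N m; "ee_pos": TCP position; "ee_rot": TCP orientation; "ft_force": force on the tool from outside, world axes, zero at the start; "torque": the same for the moment, N m; "grip_width": finger opening in m; "gripper_force": force on a finger pad.
Only numpy, scipy, OpenCV 4.12 (cv2) and the standard library are available. Lean on these libraries where they do the work, as an engineer would, in place of code of your own. Each camera call takes 0.05 s, during which the arm holds its last target. There are 200 camera calls.

### The job

Lock the rack upright: take the wooden wedge out of its rest block, start it thin end first in the leaning slot of the upright's socket and let go of it there, then drive it in from its broad end until you feel it come up hard against the stop inside. Leave the wedge fully home and the other things on the bench where they are.

Things in the scene. Friction and masses are not known exactly. Their poses are not given: they have to be found in the camera images.
- wedge_center (a point): Middle of the loose wooden wedge (about 60 g): 100 mm long, 30 mm wide, tapering evenly on both broad faces from 24 mm thick at the broad end to 12 mm at the thin end, so alike from either side. Its z runs from the thin to the broad end, y across the 30 mm width (parallel sides: grip here), x through the thickness. Starts upright in the rest block, thin end down.
- wedge_tip (a point): Middle of the wedge's thin end face, 50 mm from its centre along its -z.
- block: Wooden rest block fixed to the bench, 80 x 110 mm, 45 mm high, with a slot in the middle of its top in which the wedge starts; about 63 mm of the wedge stands out above it. Origin: middle of its underside.
- slot_mouth (a point): Middle of the mouth of the slot, 165 mm above the bench; axes those of the upright (x level towards the post, y level, z up). Going in, the slot leans 28 degrees from vertical, along (0.469, 0, -0.883) in these axes. The wedge's 30 mm width goes along y, with 1.8 mm play each side and flared lips on the two sides; across the thickness the slot is about 25 mm at the mouth, 18 mm a little further in.
- socket: The grey steel rack upright, fixed: a 40 mm post 230 mm high on a 190 x 120 mm foot, a level beam 260 mm long behind it, and in front the leaning steel socket with the slot. Origin: on the bench, 30 mm along +x from below the slot's mouth; x from the socket's open front to the post (its near face at x = 65 mm), z up.
- jaw (a joint): Spring-loaded jaw inside the slot, its upper wall on the post side (the lower wall is fixed); value in m, 0 at rest, growing as the wedge pushes it back. Spring 2 N per mm. The thin end goes in freely to about 70 mm depth; from there the jaw grips the wedge and the push needed grows, to some 5 to 20 N when home (2 to 4 mm of jaw travel).
- stop: Steel stop across the slot, unseen deep inside. Origin: middle of its face, which is square to the slot; its z axis points along the slot out of the mouth. Its depth below the mouth differs every time, from 84 to 98 mm, so the wedge finally stands 2 to 16 mm out of the mouth. It does not give way.
- carton_mid (a point): Middle of a closed cardboard carton, 90 x 120 x 70 mm, loose bystander.
- tape_mid (a point): Middle of a cardboard tape core lying flat, 104 mm across, 48 mm high, loose bystander.
- jar_mid (a point): Middle of an upright jar, 64 mm across, 90 mm high, loose bystander.
Not all that is in view belongs to the job. Of the things that look like the part that bears wedge_center, the smallest one is meant.

How it is judged:
By the outcome, as a careful person would: the job done as asked, in the order asked, and still so for the second after the job is handed in, with the robot touching nothing.
It also fails if it takes over 64 s, if anything falls off the work surface, if the arm or the gripper's body presses on something with over 40 N, if the wrist force passes 120 N, or if a joint passes its speed limit or range.

## Working session

There is one attempt and no reset: what is moved stays moved. The work goes in short steps, Python scripts to look and compute and a shell command to move; the robot and the scene stay as the last step left them, time stands still between calls to the robot, and variables do not carry over. Pictures are saved under pics/ and viewed, at most 10 in all, crops included, and the job is handed in when it is done.

```bash
ls; mkdir -p pics; python3 - <<'E'
from rig import manip
import cv2,numpy as np
print(manip.observe())
for n in ("scene","side"):
    d=manip.get_image(n); cv2.imwrite(f"pics/{n}0.png",d["image"][:,:,::-1]); np.savez(f"{n}0.npz",**d)
    V=np.array(d["view"]);print(n,np.round(d["camera_matrix"],1).tolist(),np.round(np.linalg.inv(V),3).tolist())
E
```

```text
pics
{'time_s': 0.0, 'q': array([-1.31999093e+00,  3.42745031e-01,  1.52498184e+00, -3.30551042e-05,
        1.27541735e+00, -1.45988685e-01]), 'joint_vel': array([-0.00026331,  0.00109549, -0.00023119, -0.00065499,  0.00064383,
        0.00076592]), 'joint_efforts': array([-1.01857040e-03, -4.31249356e+01, -2.44216096e+01,  7.16721453e-02,
        5.60266385e-02, -1.13849144e-04]), 'ee_pos': array([ 0.20281586, -0.48383388,  0.24004565]), 'ee_rot': array([-3.07844606e+00, -6.18911631e-01,  1.77178136e-04]), 'ft_force': array([-0.32284814, -0.3062881 ,  1.00328009]), 'torque': array([ 0.00367554,  0.03238722, -0.04564427]), 'gripper_force': 0.0, 'grip_width': 0.09173473045950783}
scene [[465.4, 0.0, 317.0], [0.0, 465.4, 238.7], [0.0, 0.0, 1.0]] [[-0.376, 0.75, -0.544, 1.127], [0.927, 0.306, -0.218, 0.256], [0.003, -0.586, -0.81, 1.025], [0.0, 0.0, 0.0, 1.0]]
side [[576.4, 0.0, 325.3], [0.0, 576.4, 235.2], [0.0, 0.0, 1.0]] [[-0.86, -0.31, 0.406, 0.001], [-0.511, 0.547, -0.663, 0.844], [-0.017, -0.778, -0.628, 0.904], [0.0, 0.0, 0.0, 1.0]]
```

View pics/scene0.png

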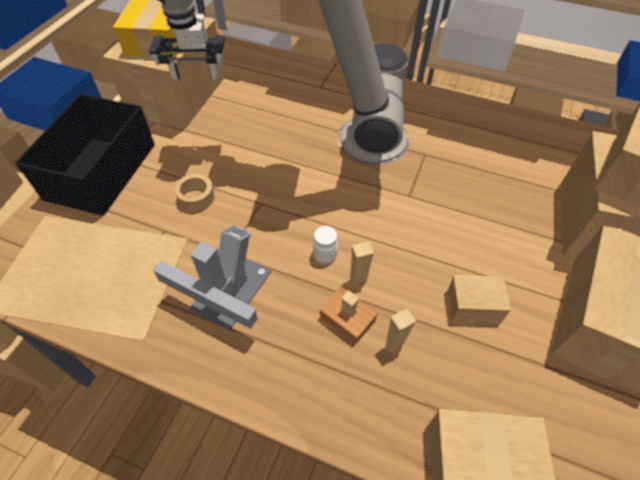

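View pics/side0.png

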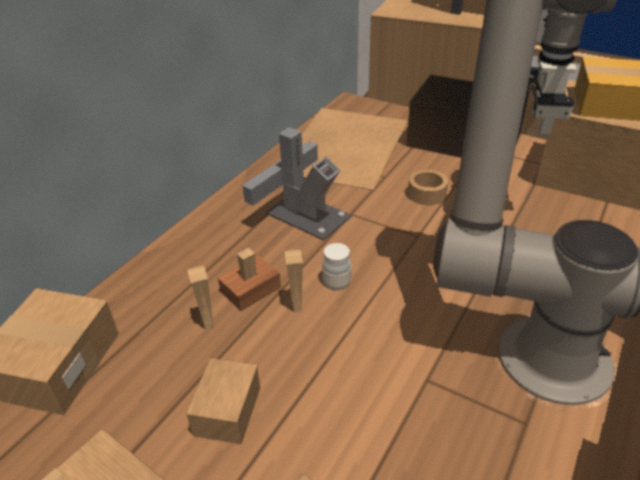

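Scene picture: three wedge-like pieces, at (360,262), (349,303) and (400,332). In side they are at (294,280), (248,263) and (201,297). The one standing in the red-brown rest block, scene (349,303), fits best because it is the smallest. The socket's mouth is at about side (325,168), with the post at (291,150). I'll confirm with an enlarged crop and measure from depth.

```bash
cat > h.py <<'E'
import numpy as np,cv2
from scipy.spatial.transform import Rotation as R
def load(n):
    d=dict(np.load(n+".npz")); d["C"]=np.linalg.inv(d["view"]) if "view" in d else d["T"]@d["hand_eye"]
    return d
def cloud(d):
    z=d["z_map"];K=d["camera_matrix"];v,u=np.mgrid[:480,:640]
    p=np.stack([(u-K[0,2])/K[0,0]*z,(v-K[1,2])/K[1,1]*z,z],-1)
    w=p@d["C"][:3,:3].T+d["C"][:3,3]; w[z==0]=np.nan; return w
def ray(d,u,v,h):
    K=d["camera_matrix"];r=d["C"][:3,:3]@[(u-K[0,2])/K[0,0],(v-K[1,2])/K[1,1],1];o=d["C"][:3,3]
    return o+r*(h-o[2])/r[2]
E
python3 - <<'E'
from h import *
a=cv2.imread("pics/scene0.png")[215:365,300:430];b=cv2.imread("pics/side0.png")[120:250,235:365]
c=cv2.imread("pics/side0.png")[235:335,180:310]
f=lambda i:cv2.resize(i,(390,int(390*i.shape[0]/i.shape[1])),interpolation=cv2.INTER_CUBIC)
A=f(a);B=np.vstack([f(b)]);H=max(len(A),len(B));pad=lambda i:cv2.copyMakeBorder(i,0,H-len(i),0,0,0)
cv2.imwrite("pics/crop1.png",np.hstack([pad(A),pad(B)]))
for n in("scene0","side0"):
    d=load(n);w=cloud(d);print(n)
    z=w[...,2]
    roi={"scene0":{"wedge":(338,285,362,320),"block":(315,285,380,345),"w1":(345,235,376,290),"w3":(383,305,416,360),"sock":(150,220,275,330),"jar":(310,225,342,265),"tape":(172,172,216,212),"carton":(445,270,512,330)},
     "side0":{"wedge":(236,245,260,282),"block":(215,250,285,308),"w1":(282,245,306,315),"w3":(186,262,216,330),"sock":(240,125,355,240),"jar":(318,240,356,290),"tape":(405,165,450,205),"carton":(185,355,262,442)}}[n]
    for k,(x0,y0,x1,y1) in roi.items():
        p=w[y0:y1,x0:x1].reshape(-1,3);p=p[np.isfinite(p[:,2])];
        top=np.percentile(p[:,2],99.5) 
        if k=="block": t=p[abs(p[:,2]-.045)<.004]
        else: t=p[p[:,2]>top-.005]
        print(k,round(top,3),len(t),np.round(np.median(t,0),3),np.round(cv2.minAreaRect(t[:,:2].astype(np.float32)*1000)[0:3][0],0),np.round(cv2.minAreaRect(t[:,:2].astype(np.float32)*1000)[1],0),round(cv2.minAreaRect(t[:,:2].astype(np.float32)*1000)[2]))
E
```

```text
scene0
wedge 0.111 111 [0.635 0.137 0.108] [634. 137.] [30. 24.] 75
block 0.109 1129 [0.643 0.146 0.044] [633. 137.] [111.  82.] 73
w1 0.141 182 [0.52  0.124 0.138] [519. 125.] [34. 43.] 36
w3 0.141 271 [0.655 0.261 0.138] [655. 261.] [34. 43.] 50
sock 0.231 320 [ 0.713 -0.164  0.23 ] [ 712. -165.] [42. 40.] 83
jar 0.093 260 [0.481 0.018 0.09 ] [480.  18.] [54. 53.] 1
tape 0.052 259 [ 0.441 -0.397  0.049] [ 438. -398.] [101. 101.] 59
carton 0.073 1227 [0.484 0.412 0.07 ] [483. 412.] [ 91. 120.] 19
side0
wedge 0.111 100 [0.631 0.141 0.108] [632. 141.] [32. 27.] 67
block 0.11 1062 [0.623 0.153 0.045] [631. 140.] [114.  86.] 70
w1 0.142 228 [0.517 0.128 0.139] [517. 128.] [33. 46.] 38
w3 0.142 238 [0.653 0.264 0.139] [652. 264.] [33. 45.] 52
sock 0.231 174 [ 0.709 -0.159  0.231] [ 710. -162.] [47. 45.] 84
jar 0.094 305 [0.477 0.022 0.091] [478.  22.] [55. 56.] 52
tape 0.053 268 [ 0.431 -0.396  0.05 ] [ 435. -394.] [101. 101.] 84
carton 0.073 2522 [0.478 0.42  0.07 ] [480. 416.] [ 90. 122.] 20
```

View pics/crop1.png

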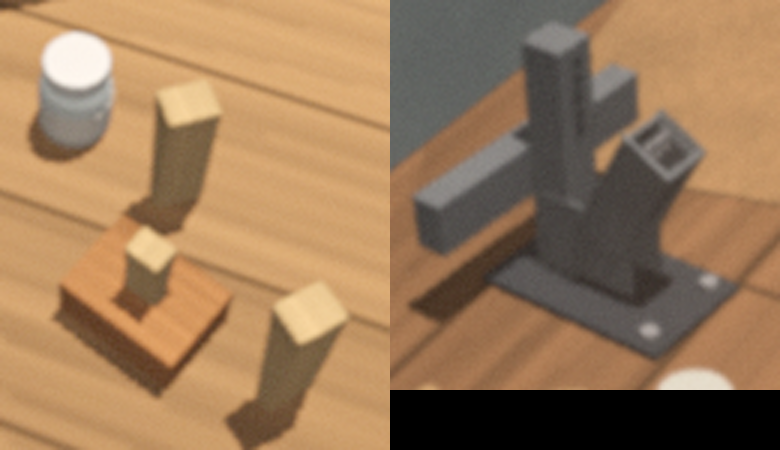

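The crop confirms it: the piece in the block (crop 150,265) is clearly smaller than the two free-standing ones (185,140 and 310,350). The mouth frame is at crop (665,148), i.e. side (327,169). Next I'll work out the socket pose and the moves.

```bash
python3 - <<'E'
from h import *
from rig import manip
d=load("side0");print("mouth ray",ray(d,326.7,169.3,.165).round(3))
for n,(x0,y0,x1,y1) in {"side0":(240,125,355,240),"scene0":(150,220,275,330)}.items():
    d=load(n);w=cloud(d)[y0:y1,x0:x1].reshape(-1,3);im=d["image"][y0:y1,x0:x1].reshape(-1,3).astype(int)
    g=(im.max(1)-im.min(1)<30);p=w[g&np.isfinite(w[:,2])]
    for a,b in((.005,.02),(.09,.115),(.115,.15),(.15,.2),(.222,.24)):
        t=p[(p[:,2]>a)&(p[:,2]<b)];
        r=cv2.minAreaRect(t[:,:2].astype(np.float32)*1000);print(n,a,b,len(t),np.round(t.mean(0),3),np.round(r[0]),np.round(r[1]),round(r[2],1))
    print(np.histogram(p[:,2],bins=np.arange(0,.25,.01))[0])
o=manip.observe();print(R.from_rotvec(o["ee_rot"]).as_matrix().round(3))
d=manip.get_image("wrist");print(d["hand_eye"].round(3).tolist(),d["camera_matrix"])
E
```

```text
mouth ray [ 0.604 -0.153  0.165]
side0 0.005 0.02 1413 [ 0.648 -0.139  0.009] [ 666. -155.] [122. 193.] 84.2
side0 0.09 0.115 809 [ 0.707 -0.133  0.103] [ 677. -148.] [258. 143.] 78.5
side0 0.115 0.15 1252 [ 0.706 -0.137  0.13 ] [ 674. -157.] [262. 177.] 83.7
side0 0.15 0.2 774 [ 0.657 -0.15   0.17 ] [ 655. -154.] [ 53. 152.] 84.4
side0 0.222 0.24 203 [ 0.708 -0.157  0.229] [ 710. -162.] [47. 45.] 84.0
[988 501 112 120 128 116 115 110 206 323 323 326 430 494 165 217 223 166
  89  79  74  81 107 113]
scene0 0.005 0.02 1182 [ 0.673 -0.139  0.008] [ 669. -158.] [118. 191.] 83.4
scene0 0.09 0.115 717 [ 0.724 -0.148  0.103] [ 749. -153.] [185. 209.] 40.5
scene0 0.115 0.15 2183 [ 0.727 -0.158  0.13 ] [ 675. -160.] [259. 177.] 83.8
scene0 0.15 0.2 794 [ 0.66  -0.153  0.168] [ 658. -156.] [ 50. 151.] 85.5
scene0 0.222 0.24 332 [ 0.714 -0.162  0.229] [ 713. -165.] [41. 41.] 84.8
[1132  186   41   44   52   48   53   65  178  272  293  313 1122  696
  204  255  219  183   73   64   66   65  234  116]
[[ 0.922  0.387 -0.   ]
 [ 0.387 -0.922  0.001]
 [ 0.    -0.001 -1.   ]]
[[0.0, -0.951, -0.308, 0.085], [1.0, 0.0, -0.001, -0.0], [0.001, -0.308, 0.951, -0.144], [0.0, 0.0, 0.0, 1.0]] [[424.82259263   0.         317.67638172]
 [  0.         424.82259263 228.8217745 ]
 [  0.           0.           1.        ]]
```

```bash
python3 -m crank '[[1,0,-4,0,0,0,0.7],[1,0,-4,0,0,0,0.7],[1,0,-4,0,0,0,0.7],[4,-1,0,0,0,0,0.7],[4,-1,0,0,0,0,0.7],[4,-1,0,0,0,0,0.7],[4,-1,0,0,0,0,0.7],[4,-1,0,0,0,0,0.7]]' && python3 -m crank '[[4,-1.2,0,0,0,0,0.7],[4,-1.2,0,0,0,0,0.7],[4,-1.2,0,0,0,0,0.7],[4,-1.2,0,0,0,0,0.7],[4,-1.2,0,0,0,0,0.7],[4,-1.2,0,0,0,0,0.7],[4,-1.2,0,0,0,0,0.7],[0.5,-0.6,0,0,0,0,0.7]]' && python3 -m crank '[[0,0,0,0,0,7,0.7],[0,0,0,0,0,7,0.7],[0,0,0,0,0,7,0.7],[0,0,0,0,0,7,0.7],[0,0,0,0,0,0.8,0.7],[0,0,0,0,0,0,0.7],[0,0,0,0,0,0,0.7],[0,0,0,0,0,0,0.7]]'
cat >> h.py <<'E'
def snap(name,cam="wrist"):
    from rig import manip
    o=manip.observe();T=np.eye(4);T[:3,:3]=R.from_rotvec(o["ee_rot"]).as_matrix();T[:3,3]=o["ee_pos"]
    d=manip.get_image(cam);np.savez(name,T=T,**d);cv2.imwrite(f"pics/{name}.png",d["image"][:,:,::-1])
    print(round(o["time_s"],2),o["ee_pos"].round(4),"x",T[:3,0].round(3),"y",T[:3,1].round(3),"z",T[:3,2].round(3),"F",o["ft_force"].round(1),o["grip_width"].round(4))
    return load(name)
E
python3 -c "
from h import *
snap('w1')"
```

```text
time_s: 0.82
ee_pos: [0.3969, -0.3477, 0.3606]
ee_rot: [-3.08, -0.619, 0.0]
ft_force: [0.6, -0.8, 0.4]
grip_width: 0.0645
gripper_force: 0.0
time_s: 1.48
ee_pos: [0.6271, -0.1518, 0.3582]
ee_rot: [-3.076, -0.626, 0.001]
ft_force: [1.1, 0.0, 0.3]
grip_width: 0.0643
gripper_force: 0.0
time_s: 2.15
ee_pos: [0.6232, -0.1566, 0.3607]
ee_rot: [3.137, -0.163, -0.0]
ft_force: [-0.6, -0.0, 0.2]
grip_width: 0.0643
gripper_force: 0.0Traceback (most recent call last):
  File "<string>", line 3, in <module>
    snap('w1')
    ~~~~^^^^^^
  File "h.py", line 17, in snap
    print(round(o["time_s"],2),o["ee_pos"].round(4),"x",T[:3,0].round(3),"y",T[:3,1].round(3),"z",T[:3,2].round(3),"F",o["ft_force"].round(1),o["grip_width"].round(4))
                                                                                                                                              ^^^^^^^^^^^^^^^^^^^^^
AttributeError: 'float' object has no attribute 'round'
```

View pics/w1.png

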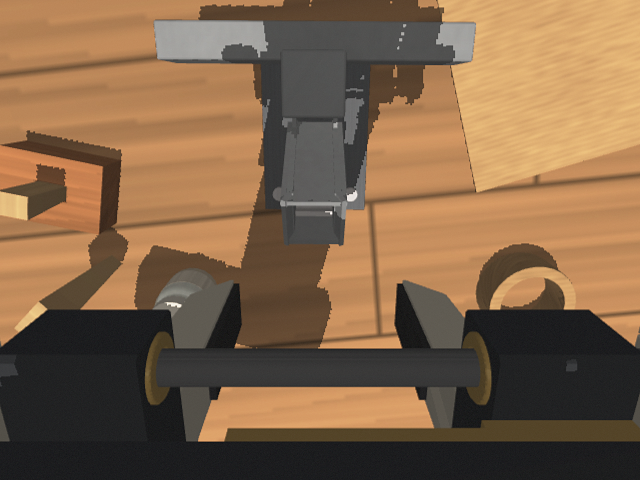

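Wrist picture: the post top is at (283–345, 52–121), the upright's socket mouth at (281–346, 203–244), and the beam's front edge at rows 20–60. The wedge in its block is at the left, (30,205). I'll measure the mouth and yaw from this view.

```bash
sed -i 's/o\["grip_width"\].round(4)/round(o["grip_width"],4)/' h.py; python3 - <<'E'
from h import *
d=load("w1");w=cloud(d)
# beam front top edge, yaw
zt=w[26:48,165:470][...,:].reshape(-1,3);zt=zt[np.isfinite(zt[:,2])]
b=zt[(zt[:,2]>.11)&(zt[:,2]<.15)];r=cv2.minAreaRect(b[:,:2].astype(np.float32)*1000);print("beam",r,np.median(b[:,2]))
p=w[45:125,275:350].reshape(-1,3);p=p[abs(p[:,2]-.23)<.006];r=cv2.minAreaRect(p[:,:2].astype(np.float32)*1000);print("post",r,len(p))
s=w[190:250,270:355];
xs=np.array([np.cos(np.radians(-6)),np.sin(np.radians(-6)),0]);ys=np.array([-xs[1],xs[0],0]);P=np.array([.7115,-.1635,0])
for v in range(194,252,4):
    q=w[v,274:354:5]-P; print(v,' '.join(f"{(a@xs+.085)*1000:.0f}/{a@ys*1000:.0f}/{a[2]*1000:.0f}" for a in q))
im=cv2.imread("pics/w1.png")[180:260,260:370];cv2.imwrite("pics/w1c.png",cv2.resize(im,None,fx=7,fy=7,interpolation=cv2.INTER_CUBIC))
E
```

```text
beam ((749.3484497070312, -168.0961151123047), (247.52818298339844, 16.053813934326172), 84.09355163574219) 0.12988320110162732
post ((712.1161499023438, -161.88674926757812), (40.064117431640625, 39.91419982910156), 83.78680419921875) 4447
194 -35/51/12 -35/44/15 3/26/173 4/21/176 3/18/172 3/14/172 3/10/173 3/6/174 2/2/171 3/-2/173 3/-6/172 3/-10/173 3/-14/172 3/-18/175 3/-22/173 -35/-38/13
198 -40/51/14 -40/45/13 1/25/180 0/21/176 0/18/175 1/13/178 0/10/176 1/6/177 1/2/177 1/-2/177 1/-6/177 1/-10/177 0/-14/176 1/-18/179 1/-22/179 -40/-39/14
202 -46/51/9 -46/45/8 -2/25/181 -2/21/179 -2/17/179 -2/13/180 -2/9/180 -2/5/179 -2/2/181 -2/-2/180 -2/-6/179 -2/-10/180 -2/-14/180 -2/-18/180 -2/-22/181 -46/-39/8
206 -51/52/7 -51/45/10 -5/25/179 -8/22/171 -14/19/148 -11/14/159 -11/10/159 -11/6/159 -11/2/159 -11/-2/159 -11/-7/158 -11/-11/158 -9/-15/166 -6/-18/176 -5/-22/179 -51/-39/6
210 -59/53/-2 -58/46/0 -9/26/177 -11/22/170 -17/19/150 -11/14/170 -12/10/167 -12/6/167 -12/2/167 -12/-2/167 -12/-7/168 -12/-11/167 -12/-15/166 -10/-19/174 -10/-22/176 -58/-40/1
214 -63/52/2 -63/46/1 -13/26/175 -15/2
[... 1047 characters left out ...]
95/47/-0 -39/28/160 -39/23/159 -39/19/159 -39/15/159 -40/10/157 -39/6/159 -39/2/159 -39/-3/159 -39/-7/158 -40/-11/158 -39/-15/159 -38/-20/162 -95/-35/-0 -95/-41/-0
242 -100/54/-0 -100/47/0 -43/28/158 -44/24/157 -43/19/158 -43/15/158 -43/10/158 -43/6/157 -43/2/157 -43/-3/158 -44/-7/157 -43/-11/158 -44/-16/157 -43/-20/159 -99/-35/1 -100/-41/-1
246 -106/54/-0 -106/48/-1 -106/41/-1 -106/35/-2 -106/29/-1 -106/22/-2 -105/16/1 -106/10/-1 -105/3/0 -105/-3/-0 -105/-9/-0 -106/-16/-1 -106/-22/-1 -105/-28/1 -105/-35/1 -105/-41/0
250 -111/54/-1 -111/48/-0 -110/41/2 -111/35/0 -111/29/-1 -111/22/1 -111/16/-0 -111/10/0 -111/3/1 -111/-3/-1 -111/-9/-0 -111/-16/-0 -110/-22/1 -111/-28/-0 -111/-35/-0 -111/-41/-1
```

View pics/w1c.png

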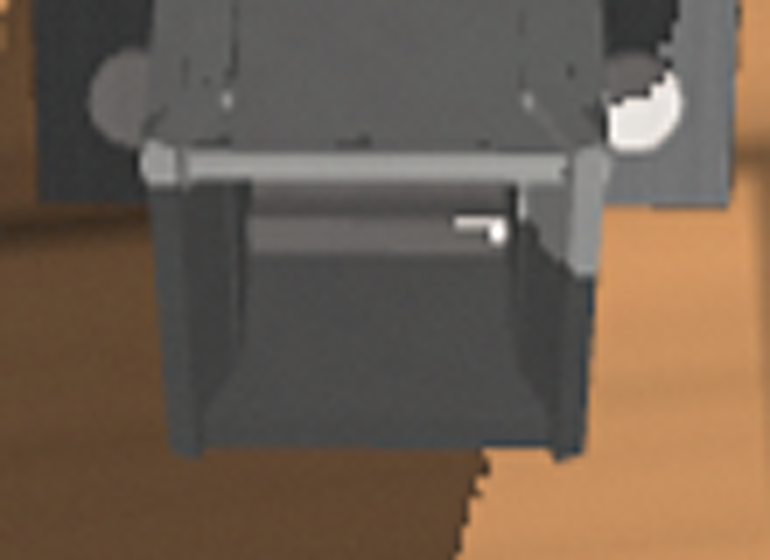

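```bash
python3 -m crank '[[0,-4.1,0,0,0,0,0.7],[0,-4.1,0,0,0,0,0.7],[0,-4.1,0,0,0,0,0.7],[0,-4.1,0,0,0,0,0.7],[-1,-4,0,0,0,0,0.7],[-1,-4,0,0,0,0,0.7],[0,-3,2.5,0,0,0,0.7],[0,-2,3,0,0,0,0.7]]' && python3 -m crank '[[0,0,1.5,0,0,6.5,0.7],[0,0,0,0,0,6.5,0.7],[0,0,0,0,0,0,0.7],[0,0,0,0,0,0,0.7],[0,0,0,0,0,0,0.7],[0,0,0,0,0,0,0.7],[0,0,0,0,0,0,0.7],[0,0,0,0,0,0,0.7]]'
python3 - <<'E'
from h import *
d=snap('w2');w=cloud(d);K=d["camera_matrix"]
c=np.linalg.inv(d["C"])@[.633,.139,.108,1];print("pred px",(K@(c[:3]/c[2]))[:2])
m=(w[...,2]>.100)&(w[...,2]<.118)&(np.hypot(w[...,0]-.633,w[...,1]-.139)<.035)
p=w[m];r=cv2.minAreaRect(p[:,:2].astype(np.float32)*1000);print("wedge",r,np.median(p[:,2]),m.sum())
m=(abs(w[...,2]-.045)<.005)&(np.hypot(w[...,0]-.633,w[...,1]-.139)<.1)
p=w[m];print("block",cv2.minAreaRect(p[:,:2].astype(np.float32)*1000))
E
```

```text
time_s: 2.87
ee_pos: [0.6349, 0.1417, 0.3081]
ee_rot: [-3.136, 0.159, -0.011]
ft_force: [1.3, -0.3, -0.6]
grip_width: 0.0643
gripper_force: 0.0
time_s: 3.53
ee_pos: [0.6346, 0.1377, 0.2912]
ee_rot: [-3.098, 0.519, -0.001]
ft_force: [-0.3, -0.3, 0.6]
grip_width: 0.0646
gripper_force: 0.0
3.53 [0.6346 0.1377 0.2912] x [ 0.945 -0.326  0.001] y [-0.326 -0.945 -0.   ] z [ 0.001  0.    -1.   ] F [-0.3 -0.3  0.6] 0.0646
pred px [318.27032323 205.5014032 ]
wedge ((634.0323486328125, 140.90550231933594), (29.717741012573242, 24.567956924438477), 71.32559967041016) 0.10749229882587574 1154
block ((609.87255859375, 148.8106689453125), (110.2381591796875, 131.6753692626953), 71.806396484375)
```

View pics/w2.png

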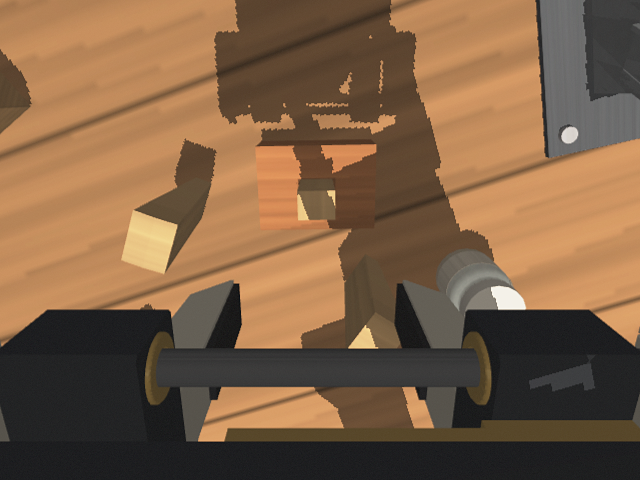

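The wedge top is at (318,205), as predicted, and the fingers line up with its width. Descending and gripping.

```bash
python3 -m crank '[[-0.1,-0.15,4,0,0,0,0.6],[0,0,4,0,0,0,0.6],[0,0,4,0,0,0,0.6],[0,0,3,0,0,0,0.6],[0,0,2.5,0,0,0,0.6],[0,0,1.5,0,0,0,0.6],[0,0,1,0,0,0,0.6],[0,0,0,0,0,0,0.6]]' && python3 -m crank '[[0,0,0,0,0,0,0],[0,0,0,0,0,0,0],[0,0,0,0,0,0,0],[0,0,0,0,0,0,0],[0,0,0,0,0,0,0],[0,0,0,0,0,0,0],[0,0,0,0,0,0,0],[0,0,0,0,0,0,0]]'; python3 -c "
from h import *
d=snap('w3')"
```

```text
time_s: 4.25
ee_pos: [0.6329, 0.1395, 0.0884]
ee_rot: [3.097, -0.52, -0.006]
ft_force: [-0.7, 0.1, 0.8]
grip_width: 0.0553
gripper_force: 0.0
time_s: 4.92
ee_pos: [0.6346, 0.1398, 0.0918]
ee_rot: [-3.098, 0.52, -0.003]
ft_force: [-0.1, 0.5, 5.9]
grip_width: 0.0297
gripper_force: 30.0
4.92 [0.6346 0.1398 0.0918] x [ 0.945 -0.327  0.002] y [-0.327 -0.945 -0.001] z [ 0.002  0.    -1.   ] F [-0.1  0.5  5.9] 0.0297
```

```bash
python3 -m crank '[[0,0,2,0,0,0,0],[0,0,-4,0,0,0,0],[0,0,-4,0,0,0,0],[0,0,-4,0,0,0,0],[0,0,-4,0,0,0,0],[0,0,-4,0,0,0,0],[0,0,-4,0,0,0,0],[0,0,-4,0,0,0,0]]'
```

```text
time_s: 5.63
ee_pos: [0.6333, 0.1397, 0.3525]
ee_rot: [3.098, -0.52, -0.001]
ft_force: [1.3, 0.4, -0.8]
grip_width: 0.0298
gripper_force: 30.0
```

The first row went 2 cm the wrong way (down), so the wedge may have slipped in the grip. I'll check that after the transfer, before inserting.

```bash
python3 -m crank '[[0,0,-2,0,0,-6.5,0],[0,0,0,0,0,-6.5,0],[-0.9,4,0,0,0,0,0],[-0.9,4,0,0,0,0,0],[-0.9,4,0,0,0,0,0],[-0.9,4,0,0,0,0,0],[-0.9,4,0,0,0,0,0],[-0.9,4,0,0,0,0,0]]' && python3 -m crank '[[-0.9,4,0,0,0,0,0],[-0.1,1.2,0,0,0,0,0],[0,0,0,0,7,0,0],[0,0,0,0,7,0,0],[0,0,0,0,7,0,0],[0,0,0,0,7,0,0],[0,0,0,0,0,0,0],[0,0,0,0,0,0,0]]'
python3 - <<'E'
from h import *
t=snap('w4');T=t["T"]
d=snap('s4','side');K=d["camera_matrix"]
for z in(-.0161,.0839):
    c=d["view"]@(T@[0,0,z,1]);print("side px",(K@(c[:3]/c[2]))[:2])
w=cloud(d);Ti=np.linalg.inv(T);q=w@Ti[:3,:3].T+Ti[:3,3]
m=(abs(q[...,1])<.02)&(abs(q[...,0])<.02)&(q[...,2]>.016)&(q[...,2]<.12);p=q[m]
print(m.sum(),p[:,2].min(),np.percentile(p[:,2],[90,98,99.5,100]),p.min(0),p.max(0))
for a in np.arange(.02,.1,.01):
    s=p[abs(p[:,2]-a)<.005]; print(a.round(2),len(s),s.min(0).round(4) if len(s) else'',s.max(0).round(4) if len(s) else'')
im=cv2.imread("pics/s4.png")[60:220,230:390];cv2.imwrite("pics/s4c.png",cv2.resize(im,(600,600),interpolation=cv2.INTER_CUBIC))
E
```

```text
time_s: 6.3
ee_pos: [0.5537, -0.0947, 0.3705]
ee_rot: [-3.137, 0.166, 0.001]
ft_force: [0.5, 0.3, -0.9]
grip_width: 0.03
gripper_force: 30.0
time_s: 6.97
ee_pos: [0.5382, -0.1434, 0.3705]
ee_rot: [3.022, -0.161, 0.747]
ft_force: [0.5, 0.0, -0.1]
grip_width: 0.0298
gripper_force: 30.0
6.97 [ 0.5382 -0.1434  0.3705] x [ 0.88  -0.094  0.466] y [-0.106 -0.994 -0.001] z [ 0.463 -0.049 -0.885] F [ 0.5  0.  -0.1] 0.0298
7.02 [ 0.5398 -0.144   0.3717] x [ 0.879 -0.093  0.468] y [-0.106 -0.994  0.   ] z [ 0.465 -0.05  -0.884] F [ 0.  -0.1 -0. ] 0.0294
side px [353.03333298  90.94870271]
side px [335.11967457 123.18718495]
178 0.01605768132129503 [0.06202173 0.06651407 0.06813744 0.06872373] [-0.00930903 -0.01993751  0.01605768] [0.00953884 0.01729503 0.06872373]
0.02 34 [-0.0093 -0.0199  0.0161] [0.0089 0.0135 0.0249]
0.03 41 [-0.0086 -0.0185  0.0256] [0.0095 0.0133 0.0349]
0.04 32 [-0.007  -0.0177  0.0355] [0.0086 0.0173 0.0442]
0.05 32 [-0.0055 -0.0188  0.0453] [0.0084 0.0162 0.0547]
0.06 33 [-0.0043 -0.0171  0.0554] [0.0085 0.012  0.0648]
0.07 6 [-0.0031 -0.0152  0.0651] [0.0037 0.0152 0.0687]
0.08 0  
0.09 0
```

View pics/s4c.png

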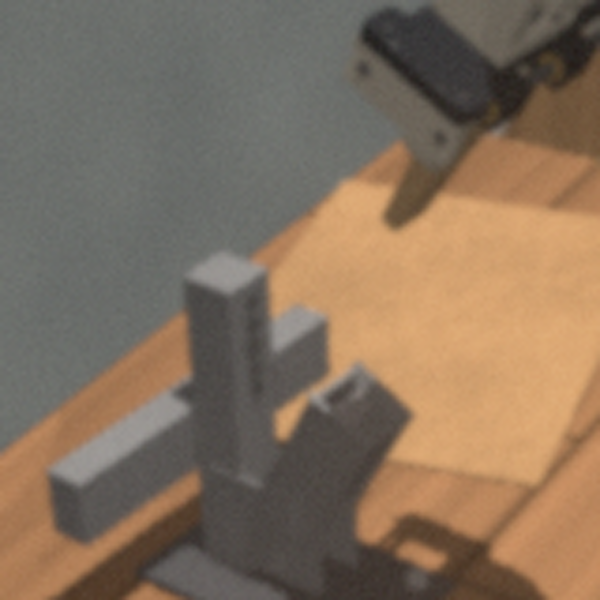

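The tip is at crop (395,220) and the mouth at (345,390). The depth shows the tip 68 mm ahead of the TCP, so the wedge slid 16 mm up in the grip but is still straight and held. That is usable. Moving to 30 mm in front of the mouth.

```bash
python3 -m crank '[[-1.1,0,2.8,0,0,0,0],[-1.1,0,2.8,0,0,0,0],[-1.1,0,2.8,0,0,0,0],[-1.2,0,2.8,0,0,0,0],[0,0,0,0,0,0,0],[0,0,0,0,0,0,0],[0,0,0,0,0,0,0],[0,0,0,0,0,0,0]]'
python3 - <<'E'
from h import *
t=snap('w5');T=t["T"];m=np.array([.5976,-.1499,.165,1]);print("mouth in tool mm",(np.linalg.inv(T)@m)[:3]*1000)
Ti=np.linalg.inv(T);q=cloud(t)@Ti[:3,:3].T+Ti[:3,3]
for z0,z1 in((.04,.07),(.085,.115)):
    k=(q[...,2]>z0)&(q[...,2]<z1)&(abs(q[...,1])<.04)&(abs(q[...,0])<.05);p=q[k];print(z0,k.sum(),np.percentile(p,[.5,50,99.5],axis=0).round(4).tolist() if k.sum() else '')
E
```

```text
time_s: 7.73
ee_pos: [0.5539, -0.1458, 0.2534]
ee_rot: [3.017, -0.159, 0.758]
ft_force: [0.0, 0.0, -0.6]
grip_width: 0.0303
gripper_force: 30.0
7.73 [ 0.5539 -0.1458  0.2534] x [ 0.876 -0.092  0.473] y [-0.105 -0.994  0.002] z [ 0.47  -0.051 -0.881] F [ 0.   0.  -0.6] 0.0303
mouth in tool mm [-3.15291795 -0.69461432 98.64361352]
0.04 1230 [[0.0063, -0.016, 0.0401], [0.007, -0.0013, 0.0533], [0.0078, 0.0136, 0.0693]]
0.085 3947 [[-0.0202, -0.0272, 0.0962], [0.0131, -0.0014, 0.1], [0.031, 0.0245, 0.1145]]
```

View pics/w5.png

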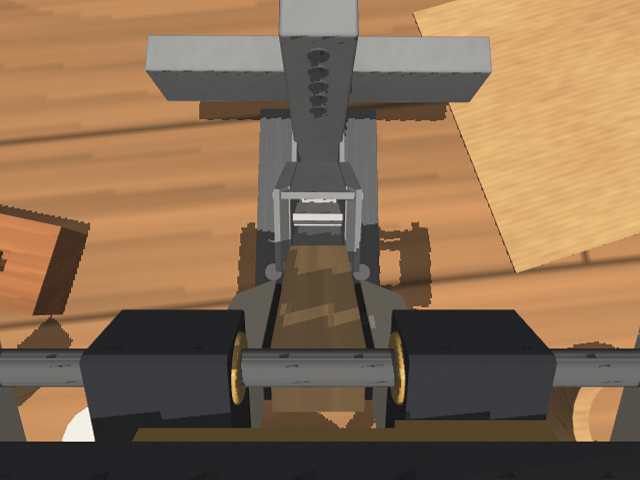

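The wedge tip at (320,247) lines up with the mouth at (318,190–260): lateral error is under 0.5 mm, and the mouth is about 3 mm towards tool −x. Inserting.

```bash
python3 -m crank '[[-0.3,0,1,0,0,0,0],[0,0,1,0,0,0,0],[0,0,1,0,0,0,0],[0,0,0.7,0,0,0,0],[0,0,0.7,0,0,0,0],[0,0,0.5,0,0,0,0],[0,0,0.3,0,0,0,0],[0,0,0,0,0,0,0]]'; python3 -c "
from h import *
t=snap('w6');print((np.linalg.inv(t['T'])@[.5976,-.1499,.165,1])[:3]*1000)"
```

```text
time_s: 8.45
ee_pos: [0.574, -0.1474, 0.2026]
ee_rot: [3.02, -0.16, 0.751]
ft_force: [-0.3, 0.3, -1.1]
grip_width: 0.0302
gripper_force: 30.0
8.45 [ 0.574  -0.1474  0.2026] x [ 0.878 -0.093  0.469] y [-0.106 -0.994 -0.   ] z [ 0.466 -0.049 -0.883] F [-0.3  0.3 -1.1] 0.0302
[ 3.36365589e+00 -4.06217744e-02  4.43416417e+01]
```

```bash
python3 -m crank '[[0.25,0,0,0,0,0,0],[0,0,0.3,0,0,0,0],[0,0,0.4,0,0,0,0],[0,0,0.4,0,0,0,0],[0,0,0.4,0,0,0,0],[0,0,0.4,0,0,0,0],[0,0,0.2,0,0,0,0],[0,0,0,0,0,0,0]]'; python3 -c "
from h import *
t=snap('w7');print((np.linalg.inv(t['T'])@[.5976,-.1499,.165,1])[:3]*1000)
t=snap('s7','side')"
```

```text
time_s: 9.17
ee_pos: [0.5859, -0.1487, 0.1853]
ee_rot: [3.02, -0.16, 0.752]
ft_force: [0.0, 0.2, -1.2]
grip_width: 0.0296
gripper_force: 30.0
9.17 [ 0.5859 -0.1487  0.1853] x [ 0.878 -0.093  0.469] y [-0.106 -0.994 -0.   ] z [ 0.466 -0.049 -0.883] F [ 0.   0.2 -1.2] 0.0296
[ 0.87301008 -0.05568793 23.40209223]
9.22 [ 0.5859 -0.1487  0.1855] x [ 0.878 -0.093  0.469] y [-0.106 -0.994 -0.   ] z [ 0.466 -0.049 -0.883] F [-0.6 -0.2 -0.8] 0.0298
```

Tip is 45 mm deep with no contact force. Releasing, then backing off along the axis.

```bash
python3 -m crank '[[0,0,0,0,0,0,0.55],[0,0,0,0,0,0,0.55],[0,0,0,0,0,0,0.55],[0,0,0,0,0,0,0.55],[0,0,-2,0,0,0,0.55],[0,0,-3,0,0,0,0.55],[0,0,-3,0,0,0,0.55],[0,0,-1,0,0,0,0.55]]' ; python3 - <<'E'
from h import *
t=snap('w8');m=np.array([.5976,-.1499,.165]);T=t["T"].copy();xs=np.array([.9943,-.106,0]);a=.469*xs+[0,0,-.883];y=np.cross(a,[0,0,1]);y/=np.linalg.norm(y);M=np.stack([np.cross(y,a),y,a],1)
for n,d in(("w",t),("side",snap('s8','side'))):
    q=(cloud(d)-m)@M;k=(q[...,2]<-.008)&(q[...,2]>-.07)&(abs(q[...,0])<.016)&(abs(q[...,1])<.018);p=q[k]
    print(n,k.sum(),np.percentile(p,[1,50,99],axis=0).round(4).tolist() if k.sum() else '')
E
```

```text
time_s: 9.93
ee_pos: [0.544, -0.1447, 0.2695]
ee_rot: [3.015, -0.159, 0.76]
ft_force: [0.9, -0.1, 1.1]
grip_width: 0.0505
gripper_force: 0.0
9.93 [ 0.544  -0.1447  0.2695] x [ 0.876 -0.092  0.474] y [-0.106 -0.994  0.002] z [ 0.471 -0.052 -0.88 ] F [ 0.9 -0.1  1.1] 0.0505
9.98 [ 0.5442 -0.1448  0.27  ] x [ 0.875 -0.092  0.475] y [-0.106 -0.994  0.003] z [ 0.472 -0.053 -0.88 ] F [ 0.7 -0.4  0.3] 0.0504
w 2244 [[-0.0127, -0.0142, -0.0271], [0.0014, 0.0005, -0.0254], [0.0108, 0.0152, -0.0089]]
side 161 [[-0.0133, -0.0164, -0.0303], [-0.0028, -0.0059, -0.0254], [0.0099, 0.0174, -0.009]]
```

View pics/w8.png

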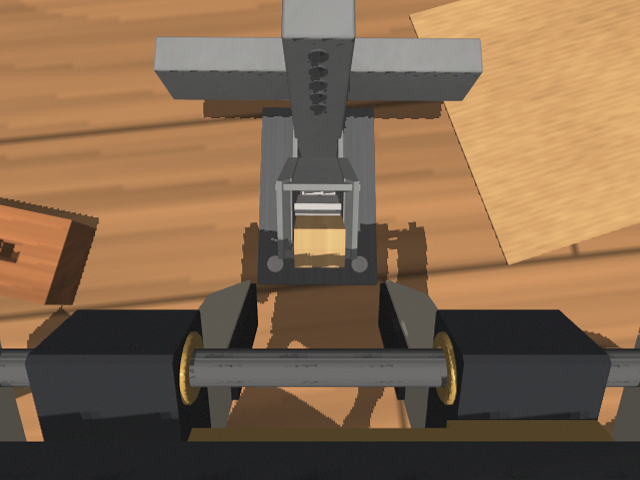

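The wedge slid in freely and its broad end (320,242) stands about 25 mm out. Closing the fingers and approaching the broad end.

```bash
python3 -m crank '[[0,0,0,0,0,0,0],[0,0,0,0,0,0,0],[0,0,1,0,0,0,0],[0,0,1,0,0,0,0],[0,0,1.5,0,0,0,0],[0,0,1.5,0,0,0,0],[0,0,1,0,0,0,0],[0,0,1,0,0,0,0]]' ; python3 -m crank '[[0,0,0.1,0,0,0,0],[0,0,0.1,0,0,0,0],[0,0,0.1,0,0,0,0],[0,0,0.1,0,0,0,0],[0,0,0.1,0,0,0,0],[0,0,0.1,0,0,0,0],[0,0,0.1,0,0,0,0],[0,0,0.1,0,0,0,0]]'
cat > st.py <<'E'
from h import *
from rig import manip
o=manip.observe();xs=np.array([.9943,-.106,0]);a=.469*xs+[0,0,-.883]
d=(o["ee_pos"]-[.5976,-.1499,.165]);f=o["ft_force"];Z=R.from_rotvec(o["ee_rot"]).as_matrix()
print(round(o["time_s"],2),"tipdepth mm",round((d@a+.014)*1000,2),"offset in tool x,y",(d@Z)[:2]*1000,"push N",round(-f@a,2),f.round(1),"grip",round(o["grip_width"],4))
E
python3 st.py
```

```text
time_s: 10.7
ee_pos: [0.5768, -0.1476, 0.2012]
ee_rot: [3.021, -0.16, 0.749]
ft_force: [0.3, -0.5, -0.2]
grip_width: 0.0028
gripper_force: 0.0
time_s: 11.37
ee_pos: [0.5807, -0.1484, 0.1973]
ee_rot: [3.018, -0.16, 0.755]
ft_force: [-0.8, 1.1, 2.9]
grip_width: 0.0003
gripper_force: 1.6
11.37 tipdepth mm -22.48 offset in tool x,y [0.19639577 0.34251549] push N 3.03 [-0.8  1.1  2.9] grip 0.0003
```

Contact at 3 N. Driving in.

```bash
for i in 1; do python3 -m crank '[[0,0,0.06,0,0,0,0],[0,0,0.06,0,0,0,0],[0,0,0.06,0,0,0,0],[0,0,0.06,0,0,0,0],[0,0,0.06,0,0,0,0],[0,0,0,0,0,0,0],[0,0,0,0,0,0,0],[0,0,0,0,0,0,0]]' >/dev/null; python3 st.py; done;  python3 -m crank '[[0,0,0.06,0,0,0,0],[0,0,0.06,0,0,0,0],[0,0,0.06,0,0,0,0],[0,0,0.06,0,0,0,0],[0,0,0.06,0,0,0,0],[0,0,0,0,0,0,0],[0,0,0,0,0,0,0],[0,0,0,0,0,0,0]]' >/dev/null; python3 st.py
```

```text
12.03 tipdepth mm -19.25 offset in tool x,y [0.21865739 0.3655981 ] push N 4.71 [ 0.5 -0.1  5.6] grip 0.0007
12.7 tipdepth mm -16.38 offset in tool x,y [0.39163544 0.37733078] push N 4.82 [ 1.2 -0.8  6.2] grip 0.0004
```

```bash
python3 -m crank '[[0,0,0.06,0,0,0,0],[0,0,0.06,0,0,0,0],[0,0,0.06,0,0,0,0],[0,0,0.06,0,0,0,0],[0,0,0.06,0,0,0,0],[0,0,0,0,0,0,0],[0,0,0,0,0,0,0],[0,0,0,0,0,0,0]]' >/dev/null; python3 st.py
```

```text
13.37 tipdepth mm -13.49 offset in tool x,y [0.57159574 0.41264614] push N 5.61 [-0.4 -0.1  6.2] grip 0.0006
```

```bash
python3 -m crank '[[0,0,0.06,0,0,0,0],[0,0,0.06,0,0,0,0],[0,0,0.06,0,0,0,0],[0,0,0.06,0,0,0,0],[0,0,0,0,0,0,0],[0,0,0,0,0,0,0],[0,0,0,0,0,0,0],[0,0,0,0,0,0,0]]' >/dev/null; python3 st.py
```

```text
14.03 tipdepth mm -11.18 offset in tool x,y [0.71476111 0.46196179] push N 7.26 [-0.8  0.4  7.8] grip 0.0004
```

Still advancing with slowly growing force, so it has not reached the stop yet.

```bash
python3 -m crank '[[0,0,0.06,0,0,0,0],[0,0,0.06,0,0,0,0],[0,0,0.06,0,0,0,0],[0,0,0.06,0,0,0,0],[0,0,0,0,0,0,0],[0,0,0,0,0,0,0],[0,0,0,0,0,0,0],[0,0,0,0,0,0,0]]' >/dev/null; python3 st.py
```

```text
14.7 tipdepth mm -8.88 offset in tool x,y [0.87515945 0.51288209] push N 6.7 [ 0.3 -0.3  7.8] grip 0.0006
```

```bash
python3 -m crank '[[0,0,0.06,0,0,0,0],[0,0,0.06,0,0,0,0],[0,0,0.06,0,0,0,0],[0,0,0,0,0,0,0],[0,0,0,0,0,0,0],[0,0,0,0,0,0,0],[0,0,0,0,0,0,0],[0,0,0,0,0,0,0]]' >/dev/null; python3 st.py
```

```text
15.37 tipdepth mm -7.16 offset in tool x,y [0.95833471 0.50957552] push N 8.46 [-0.3  0.4  9.4] grip 0.0005
```

```bash
python3 -m crank '[[0,0,0.06,0,0,0,0],[0,0,0.06,0,0,0,0],[0,0,0.06,0,0,0,0],[0,0,0,0,0,0,0],[0,0,0,0,0,0,0],[0,0,0,0,0,0,0],[0,0,0,0,0,0,0],[0,0,0,0,0,0,0]]' >/dev/null; python3 st.py
```

```text
16.03 tipdepth mm -6.12 offset in tool x,y [1.06360355 0.54174676] push N 16.51 [-6.   0.9 15.5] grip 0.0006
```

Force jumped and the advance fell short. Confirming with a further push.

```bash
python3 -m crank '[[0,0,0.06,0,0,0,0],[0,0,0.06,0,0,0,0],[0,0,0.06,0,0,0,0],[0,0,0,0,0,0,0],[0,0,0,0,0,0,0],[0,0,0,0,0,0,0],[0,0,0,0,0,0,0],[0,0,0,0,0,0,0]]' >/dev/null; python3 st.py
```

```text
16.7 tipdepth mm -5.83 offset in tool x,y [1.1411454  0.52448751] push N 34.5 [-19.1   1.2  28.9] grip 0.0005
```

18 N more gave only 0.3 mm, so it is hard against the stop. Backing off and checking.

```bash
python3 -m crank '[[0,0,-0.5,0,0,0,0],[0,0,-1.5,0,0,0,0],[0,0,-3,0,0,0,0],[0,0,-3,0,0,0,0],[0,0,-2,0,0,0,0],[0,0,0,0,0,0,0],[0,0,0,0,0,0,0],[0,0,0,0,0,0,0]]' >/dev/null; python3 st.py;python3 - <<'E'
from h import *
t=snap('w9');m=np.array([.5976,-.1499,.165]);xs=np.array([.9943,-.106,0]);a=.469*xs+[0,0,-.883];y=np.cross(a,[0,0,1]);y/=np.linalg.norm(y);M=np.stack([np.cross(y,a),y,a],1)
q=(cloud(t)-m)@M
k=(q[...,2]<.02)&(q[...,2]>-.07)&(abs(q[...,0])<.008)&(abs(q[...,1])<.012);print("broad end",np.percentile(q[k],[5,50,95],axis=0).round(4).tolist())
k=(abs(q[...,2])<.02)&(abs(q[...,0])<.01)&(abs(q[...,1])<.026)&(abs(q[...,1])>.021);print("rim",np.percentile(q[k][:,2],[5,50,95]).round(4))
cv2.imwrite("pics/w9c.png",cv2.resize(cv2.imread("pics/w9.png")[150:300,220:420],(800,600),interpolation=cv2.INTER_CUBIC))
E
```

```text
17.37 tipdepth mm -101.65 offset in tool x,y [-2.04863236 -0.19692405] push N -0.85 [ 0.2 -0.1 -0.8] grip 0.0005
17.37 [ 0.5421 -0.1439  0.2663] x [ 0.879 -0.094  0.467] y [-0.106 -0.994 -0.001] z [ 0.465 -0.049 -0.884] F [ 0.2 -0.1 -0.8] 0.0005
broad end [[-0.0073, -0.0109, -0.0066], [0.0002, -0.0003, -0.0055], [0.0071, 0.0109, -0.0044]]
rim [-0.0021 -0.0007  0.0017]
```

View pics/w9c.png

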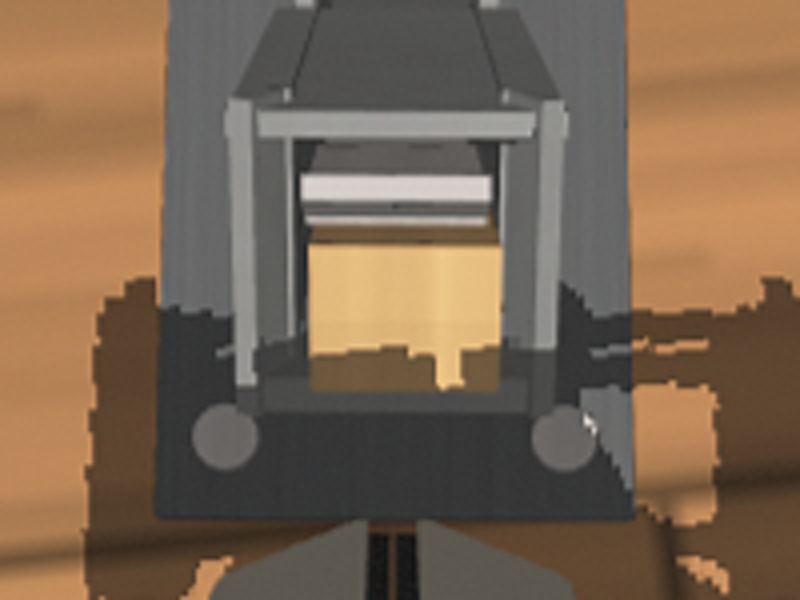

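The picture shows the wedge's broad end at crop (405,315), standing square in the mouth 5.5 mm out. It hasn't sprung back, and the fingers are well clear.

```bash
python3 -c "
from rig import manip
print(manip.hand_in())"
```

```text
the job is handed in; nothing more can be done
None
```

The job is handed in: the wedge is driven home against the stop (34 N, no further travel), stands about 5.5 mm out of the mouth, and the gripper is clear. One mistyped row pressed it 2 cm down in the rest block, so it slipped about 16 mm in the grip before I moved it. I didn't re-measure the other things on the bench, but no move went near them.

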